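# Close the evidence case and hold its lock knob pressed on the spindle

### The arm

A 7-joint arm with a two-finger parallel gripper is mounted at the origin on the work surface. World frame = base frame: x ahead of the robot, y to its left, z up, the work surface at z = 0. Lengths are in m, angles in rad, forces in N, time in s.
With the tool pointing down it reaches from about 0.4 to 0.9 m from the base axis. Payload 5.6 kg.
Tool frame: the origin (TCP) lies between the finger pads; the fingertips stand 11 mm ahead of it and the grasp point (between the pads) lies 8 mm behind it; z points along the fingers, y is the line along which they close (so a half turn about z gives the same grasp; the last joint's range is limited). The gripper opens to 92 mm and grips with 3 to 60 N. Pads are 20 mm wide; open, the fingers measure 128 mm over their backs; the gripper's body (75 mm by 189 mm) begins 69 mm behind the grasp point.
Start: joints at [1.072, 0.468, -0.012, 1.603, 0.006, 1.071, -0.056], TCP at [0.286, -0.584, 0.226] pointing down, gripper open.
Joint ranges: [-2.53, 2.53], [-0.31, 2.02], [-1.57, 1.55], [0.28, 2.44], [-1.29, 4.43], [0.15, 1.84], [-2.92, 2.92]. Speed limits (rad/s): [2.57, 2.57, 3.14, 3.14, 3.14, 3.14, 3.14].

### API

Orientations are given as a rotation vector (axis times angle).
In Python, from cell import get_obs, snapshot, close_job gives the robot as it stands.
- The arm moves only by the shell command python3 -m pendant 'ROWS' [FORCE]. ROWS is JSON, a list of rows, each an object with "dp": the shift along the world's x, y, z in units of 25 cm (1.0 is 25 cm), a list of three; "angular": the turn, a rotation vector about the world's x, y, z in units of pi/2 rad (1.0 is pi/2 rad), a list of three; "claw": the opening, from -1 (shut) to 1 (fully open). In form: [{"dp": [dx, dy, dz], "angular": [rx, ry, rz], "claw": claw}, ...]. A call has exactly 5 rows; each row is the pose to reach, as a shift and turn from the pose commanded when the call began; what a row does not reach only later rows make up. A row lasts 1/10 s, in which the tool goes at most 50 mm and 8.59 degrees, less where a joint would pass 70% of its speed; a pose out of reach is approached as far as the arm can. A call with a number of a shift or a turn outside -1 to 1 is refused whole. A call with a gripper value outside its range is refused whole. The fingers move at their own pace and stop on an object; FORCE is the grip in N (left out, the last holds). Time passes only in rows, so rows that repeat a pose let the fingers close, or fill a call up. It gives the time, the measured TCP pose, the force, the opening and the grip force at its end, in the units of the state.
- get_obs(): the state, without advancing time (a new reading comes with each control period).
- snapshot(name): name is "scene" or "top" or "wrist"; returns a dict with "image" (480x640x3 uint8, red, green, blue), "depth" (480x640 float32, m along the optical axis (not along the pixel's ray), 0 where there is no reading), "camera_matrix" (3x3 intrinsics, pixels), "distortion" ([k1, k2, p1, p2, k3] as OpenCV has them; the pictures are not rectified), "xyz" and "rotation" of the camera in the world. Camera axes: x right, y down, z forward; pixel columns grow to the right and rows downward; lengths in m; the calibration is good to about 2 mm. A picture is of the moment at which its call begins.
- close_job(): hands the job in; it is judged then, once.
The state is a dict: "t": time; "q": joint angles; "joint_velocities": joint speeds; "joint_torque": joint torques, N m; "eef_pos": TCP position; "ee_rot": TCP orientation; "force": force on the tool from outside, world axes, zero at the start; "ft_torque": the same for the moment, N m; "gripper_width": finger opening in m; "grip_force": force on a finger pad.
Only numpy, scipy, OpenCV 4.12 (cv2) and the standard library are available. Lean on these libraries where they do the work, as an engineer would, in place of code of your own. Each camera call takes 0.05 s, during which the arm holds its last target. There are 200 camera calls.

### The job

Press the lid of the brown steel evidence case shut until it snaps past its catch, and only then pick up the loose metal pointer knob, turn it so that its nose points the same way as the tooth on the lock spindle, slide it onto the D-shaped spindle and push it down against the spring collar until it is fully home. Finish while still holding the knob pressed fully down: do not let go of it or let it spring back. Leave the phones, jar, tin, little box and scoop where they are.

Things in the scene. Friction and masses are not known exactly. Their poses are not given: they have to be found in the camera images.
- case: Brown steel evidence case, fixed to the bench, outside 220 (x) x 240 (y) x 64 mm high without the lid. Origin: centre of its underside, on the bench; z up. Its x axis points from the lid's free front edge to the hinge; the front (-x) faces roughly towards the robot.
- lid (a joint): Lid angle, rad: 0 = shut, grows as the front edge rises. Plate 224 (case x) x 244 x 8 mm; hinge line parallel to case y at case x = +110, z = 64 mm (plate's underside); shut, its top is 72 mm above the bench. A stiff hinge (0.55 N m) keeps it where it is left. A snap catch mid front edge stops it at about 0.06 rad; about 7 N more at the front edge snaps it past, to stay at 0.
- lid_press (a point): Place to press on the lid's top face: middle of the width, 195 mm from the hinge line, 27 mm in from the front edge (85 mm in front of the spindle's axis). Moves with the lid; its z is the lid's outward normal.
- spindle_top (a point): Centre of the top end of the steel lock spindle, square on the lid, 110 mm from the hinge line, mid width; 34 mm above the lid's top face (106 mm above the bench when shut). Shaft 18 mm diameter with one flat 2.5 mm off its axis (D section), top 3 mm tapered. z: along the shaft, outward; x: out of the flat. Turns only stiffly in the lid (0.4 N m); can be left as found.
- collar (a joint): Brass spring collar, 28 mm diameter, round the spindle: m pushed down, 0 = up (its top 14 mm above the lid, 20 mm below the shaft's end), 0.006 = fully down at its stop. It pushes back with 3.6 N at 0 and 10.8 N at 0.006, and springs up when let go.
- knob: Loose grey metal pointer knob, about 60 g, standing bore down: flat parallel sides 26 mm apart (y), x from -18 to +20 mm, 38 mm high; at +x a pointed nose, black line on top. Origin: bore axis, at the underside. Bore: 28 mm deep, 20 mm round, flat 3.4 mm off axis on the +x side: its x must point as the spindle's x within about 0.15 rad. Home: underside 26 mm below the shaft's end.
- knob_nose (a point): Tip of the knob's nose: 33 mm from the bore's axis along the knob's +x, at half height (19 mm above the underside).
- jar: Bystander: clear jar with white cap, 54 mm diameter, 58 mm high. Origin: centre of underside. The knob and the jar stand on opposite sides of the case, either way round.
- phone: Bystander: white-edged phone lying flat, 75 x 152 x 9 mm. Origin: centre of underside.
- flip_phone: Bystander: black closed folding phone lying flat, 52 x 100 x 20 mm. Origin: centre of underside.
- tin: Bystander: open shallow metal tin, 62 x 95 x 20 mm. Origin: centre of underside.
- ring_box: Bystander: little grey box, 56 x 56 x 45 mm. Origin: centre of underside.
- scoop: Bystander: green measuring scoop, cup 68 mm across and 30 mm high, handle along its +x (reaching 105 mm). Origin: centre of the cup's underside.
- tooth (a point): Tip of the tooth that marks the flat's side of the spindle: on a disc of 48 mm diameter, 4 mm thick, at the spindle's foot, the tooth reaches 35 mm from the spindle's axis along the spindle's +x. This point lies 2 mm above the lid's top face.
There are look-alikes about, which are no part of the job. Leave any orange or purple look-alike of the knob alone.

How it is judged:
By the outcome, as a careful person would: the job done as asked, in the order asked, and still so for the second after the job is handed in, while the arm keeps its last pose, push and grip.
It also fails if it takes over 72 s, if anything falls off the work surface, if the arm or the gripper's body presses on something with over 40 N, if the wrist force passes 120 N, or if a joint passes its speed limit or range.

## Working session

There is one attempt and no reset: what is moved stays moved. The work goes in short steps, Python scripts to look and compute and a shell command to move; the robot and the scene stay as the last step left them, time stands still between calls to the robot, and variables do not carry over. Pictures are saved under pics/ and viewed, at most 10 in all, crops included, and the job is handed in when it is done.

```bash
mkdir -p pics; cat > h.py <<'E'
import numpy as np, cv2, pickle
from cell import get_obs, snapshot
def snap(n,tag):
    s=snapshot(n); pickle.dump(s,open(f'{tag}.pkl','wb')); cv2.imwrite(f'pics/{tag}.png',s['image'][:,:,::-1]); return s
def load(tag): return pickle.load(open(f'{tag}.pkl','rb'))
def w(s,u,v,d=None,z=None):
    K=np.array(s['camera_matrix']);D=np.array(s['distortion'])
    p=cv2.undistortPoints(np.array([[[u,v]]],float),K,D)[0,0]
    R=np.array(s['rotation']); 
    if R.shape!=(3,3): R=cv2.Rodrigues(R)[0]
    r=R@np.array([p[0],p[1],1.]); c=np.array(s['xyz'])
    if z is not None: return c+r*(z-c[2])/r[2]
    if d is None:
        a=s['depth'][int(v)-1:int(v)+2,int(u)-1:int(u)+2]; a=a[a>0]; d=np.median(a) if len(a) else np.nan
    return c+r*d
def cloud(s):
    K=np.array(s['camera_matrix']);D=np.array(s['distortion'])
    v,u=np.mgrid[:480,:640]; p=cv2.undistortPoints(np.stack([u.ravel(),v.ravel()],1)[:,None].astype(float),K,D)[:,0]
    R=np.array(s['rotation']); 
    if R.shape!=(3,3): R=cv2.Rodrigues(R)[0]
    P=(np.c_[p,np.ones(len(p))]*s['depth'].reshape(-1,1))@R.T+np.array(s['xyz'])
    P[s['depth'].ravel()<=0]=np.nan
    return P.reshape(480,640,3)
E
python3 - <<'E'
from h import *
for n in('top','scene'):
    s=snap(n,n+'0'); print(n,s['xyz'],s['rotation'])
o=get_obs(); print(o['eef_pos'],o['ee_rot'],o['force'],o['gripper_width'])
E
```

```text
top [ 0.29772028 -0.07868156  1.24463822] [-2.08270052  2.1470324  -0.21279805]
scene [ 1.30278981 -0.54215679  0.95285521] [-2.07846612 -1.15905448  0.49155103]
[ 0.28580915 -0.58323705  0.22475854] [-3.05893998e+00 -7.09300362e-01  7.41991940e-04] [ 0.17982846 -0.95841828 -0.53655373] 0.09230281674657141
```

View pics/top0.png

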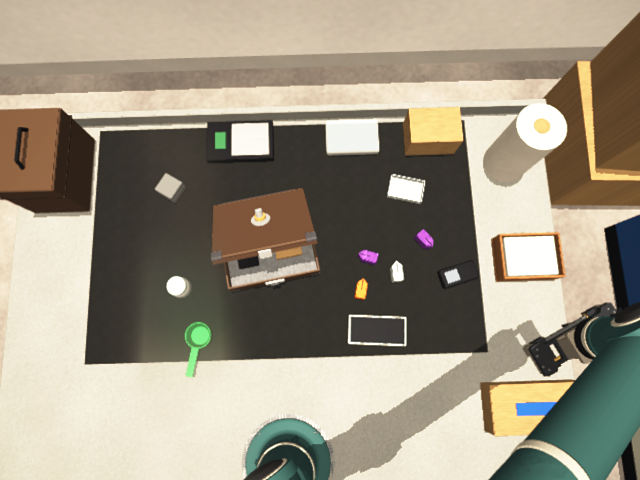

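View pics/scene0.png

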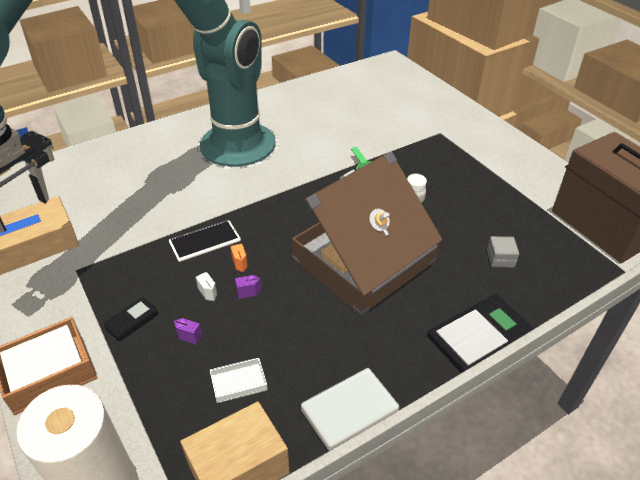

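The top view shows the case around (265,240) with its lid open. Candidates for the knob are grey-white (397,271), orange (361,289), purple (369,256) and purple (426,239), so I choose the grey one at (397,271). The jar is at (178,287), on the other side of the case, as described.

```bash
python3 - <<'E'
from h import *
s=load('top0'); P=cloud(s); im=s['image'].astype(int)
R,G,B=im[...,0],im[...,1],im[...,2]
# lid
sub=np.zeros((480,640),bool); sub[190:262,212:316]=1
m=sub&(R-B>25)&np.isfinite(P[...,2])&(P[...,2]>0.07)
Q=P[m]
for _ in range(4):
    c=Q.mean(0);n=np.linalg.svd(Q-c,full_matrices=False)[2][2];n*=np.sign(n[2]);e=(Q-c)@n;Q=Q[abs(e)<max(.003,2*e.std())]
print('lid n',n,'c',c,'std',e.std(),len(Q),'tilt',np.arccos(n[2]),'az down',np.arctan2(-n[1],-n[0]))
pts=cv2.minAreaRect(np.c_[(Q-c)@np.linalg.svd(Q-c,full_matrices=False)[2][0],(Q-c)@np.linalg.svd(Q-c,full_matrices=False)[2][1]].astype(np.float32));print(pts)
for uv in [(213,205),(303,191),(213,260),(315,237),(228,288),(318,271),(259,212),(259,220)]: print(uv,w(s,*uv))
# knob
sub[:]=0; sub[255:290,385:410]=1
m=sub&(R>120)
print('knob cloud',np.nanmax(P[m][:,2]),m.sum()); q=P[m]; q=q[q[:,2]>.03]; print(q.mean(0),len(q))
for (n_,u0,u1,v0,v1) in [('phone',345,410,312,350)]: pass
print('pix',w(s,397,271),w(s,397,271,z=.038))
a=cv2.resize(s['image'][235:305,340:440],None,fx=6,fy=6,interpolation=cv2.INTER_CUBIC)[:,:,::-1]
t=cv2.resize(s['image'][180:300,200:330],None,fx=4,fy=4,interpolation=cv2.INTER_CUBIC)[:,:,::-1]
o=np.zeros((600,800,3),np.uint8);o[:420,:600]=a
cv2.imwrite('pics/kn.png',o[:420,:600]); 
E
```

```text
lid n [0.62764484 0.11190694 0.77041468] c [0.58812037 0.04736118 0.14813579] std 0.001179068761786853 4710 tilt 0.6913049895754021 az down -2.9651501419568107
((0.00013556331396102905, 0.007597304880619049), (0.24356918036937714, 0.22780939936637878), 2.840705394744873)
(213, 205) [0.68020555 0.19656502 0.00077149]
(303, 191) [ 0.68688081 -0.0578836   0.07974729]
(213, 260) [0.48613658 0.14898844 0.20773039]
(315, 237) [ 0.53158524 -0.08489969  0.21237418]
(228, 288) [0.44031991 0.14439788 0.04628575]
(318, 271) [ 0.47876002 -0.09101896  0.03995447]
(259, 212) [0.60797403 0.04822323 0.16697767]
(259, 220) [0.59093399 0.04963484 0.15606004]
knob cloud 0.044192388727279486 223
[ 0.4725378  -0.29905598  0.03830768] 173
pix [ 0.47232758 -0.29860426  0.04031897] [ 0.4726638  -0.29902773  0.038     ]
```

View pics/kn.png

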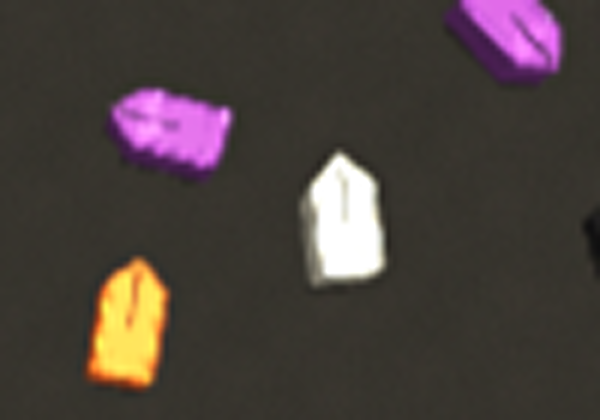

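The crop confirms the grey knob: nose tip about (396,260) and back about (398,281), so it points roughly +x. Lid angle is 0.69 rad and case yaw 0.18. I'll head over the lid with the claw shut.

```bash
python3 -m pendant '[{"dp":[0.07,0.17,0.08],"angular":[0,0,-0.04],"claw":-1},{"dp":[0.14,0.34,0.16],"angular":[0,0,-0.08],"claw":-1},{"dp":[0.21,0.51,0.2],"angular":[0,0,-0.12],"claw":-1},{"dp":[0.27,0.69,0.24],"angular":[0,0,-0.18],"claw":-1},{"dp":[0.33,0.87,0.28],"angular":[0,0,-0.18],"claw":-1}]' 20
python3 -m pendant '[{"dp":[0.07,0.17,0],"angular":[0,0,0],"claw":-1},{"dp":[0.14,0.34,0],"angular":[0,0,0],"claw":-1},{"dp":[0.21,0.51,0],"angular":[0,0,0],"claw":-1},{"dp":[0.28,0.69,0],"angular":[0,0,0],"claw":-1},{"dp":[0.35,0.87,0],"angular":[0,0,0],"claw":-1}]'
python3 -m pendant '[{"dp":[0.07,0.16,0],"angular":[0,0,0],"claw":-1},{"dp":[0.14,0.32,0],"angular":[0,0,0],"claw":-1},{"dp":[0.21,0.48,0],"angular":[0,0,0],"claw":-1},{"dp":[0.27,0.64,0],"angular":[0,0,0],"claw":-1},{"dp":[0.31,0.74,0],"angular":[0,0,0],"claw":-1}]'
```

```text
t: 0.6
eef_pos: [0.3688, -0.3641, 0.2957]
ee_rot: [-3.13, -0.268, 0.001]
force: [0.7, 0.1, -0.2]
gripper_width: 0.0547
grip_force: 0.0
t: 1.1
eef_pos: [0.4562, -0.1468, 0.2955]
ee_rot: [3.13, 0.271, -0.0]
force: [1.1, -0.0, -0.0]
gripper_width: 0.0141
grip_force: 0.0
t: 1.6
eef_pos: [0.5338, 0.0399, 0.2954]
ee_rot: [-3.128, -0.277, 0.0]
force: [1.3, -0.6, 0.7]
gripper_width: 0.0001
grip_force: 0.0
```

```bash
python3 -m pendant '[{"dp":[0,0,-0.08],"angular":[0,0,0],"claw":-1},{"dp":[0,0,-0.16],"angular":[0,0,0],"claw":-1},{"dp":[0,0,-0.24],"angular":[0,0,0],"claw":-1},{"dp":[0,0,-0.32],"angular":[0,0,0],"claw":-1},{"dp":[0,0,-0.38],"angular":[0,0,0],"claw":-1}]'
python3 -m pendant '[{"dp":[-0.025,-0.005,-0.03],"angular":[0,0,0],"claw":-1},{"dp":[-0.05,-0.01,-0.06],"angular":[0,0,0],"claw":-1},{"dp":[-0.085,-0.02,-0.1],"angular":[0,0,0],"claw":-1},{"dp":[-0.1,-0.025,-0.14],"angular":[0,0,0],"claw":-1},{"dp":[-0.115,-0.028,-0.17],"angular":[0,0,0],"claw":-1}]'
python3 -m pendant '[{"dp":[-0.01,0,-0.03],"angular":[0,0,0],"claw":-1},{"dp":[-0.02,0,-0.06],"angular":[0,0,0],"claw":-1},{"dp":[-0.035,-0.01,-0.1],"angular":[0,0,0],"claw":-1},{"dp":[-0.045,-0.01,-0.14],"angular":[0,0,0],"claw":-1},{"dp":[-0.055,-0.012,-0.18],"angular":[0,0,0],"claw":-1}]'
```

```text
t: 2.1
eef_pos: [0.533, 0.0363, 0.1992]
ee_rot: [-3.13, -0.271, 0.003]
force: [0.0, -0.1, 1.1]
gripper_width: 0.0003
grip_force: 0.5
t: 2.6
eef_pos: [0.504, 0.0289, 0.1575]
ee_rot: [3.13, 0.271, -0.001]
force: [0.1, -0.0, 0.6]
gripper_width: 0.0005
grip_force: 0.3
t: 3.1
eef_pos: [0.4909, 0.0262, 0.1122]
ee_rot: [3.13, 0.271, -0.0]
force: [0.4, 0.1, 1.1]
gripper_width: 0.0003
grip_force: 0.2
```

```bash
python3 -m pendant '[{"dp":[0,0,-0.02],"angular":[0,0,0],"claw":-1},{"dp":[0,0,-0.04],"angular":[0,0,0],"claw":-1},{"dp":[-0.005,0,-0.06],"angular":[0,0,0],"claw":-1},{"dp":[-0.005,0,-0.07],"angular":[0,0,0],"claw":-1},{"dp":[-0.005,0,-0.08],"angular":[0,0,0],"claw":-1}]'
python3 -m pendant '[{"dp":[0,0,-0.008],"angular":[0,0,0],"claw":-1},{"dp":[0,0,-0.016],"angular":[0,0,0],"claw":-1},{"dp":[0,0,-0.024],"angular":[0,0,0],"claw":-1},{"dp":[0,0,-0.032],"angular":[0,0,0],"claw":-1},{"dp":[0,0,-0.036],"angular":[0,0,0],"claw":-1}]'
```

```text
t: 3.6
eef_pos: [0.4895, 0.0263, 0.0933]
ee_rot: [3.129, 0.271, -0.002]
force: [-2.1, 0.3, 4.3]
gripper_width: 0.0003
grip_force: 1.9
t: 4.1
eef_pos: [0.4899, 0.0263, 0.0838]
ee_rot: [-3.13, -0.271, 0.0]
force: [-0.3, -0.7, -0.2]
gripper_width: 0.0003
grip_force: 0.0
```

```bash
python3 -m pendant '[{"dp":[0,0,-0.006],"angular":[0,0,0],"claw":-1},{"dp":[0,0,-0.012],"angular":[0,0,0],"claw":-1},{"dp":[0,0,-0.016],"angular":[0,0,0],"claw":-1},{"dp":[0,0,-0.016],"angular":[0,0,0],"claw":-1},{"dp":[0,0,-0.016],"angular":[0,0,0],"claw":-1}]'
```

```text
t: 4.6
eef_pos: [0.49, 0.0263, 0.0829]
ee_rot: [3.128, 0.271, 0.0]
force: [-10.5, -1.1, 32.2]
gripper_width: 0.0004
grip_force: 15.8
```

The lid is hard at its stop with the tip at 0.072 m. I'll back off and look.

```bash
python3 -m pendant '[{"dp":[0,0,0.1],"angular":[0,0,0],"claw":-1},{"dp":[0,0,0.25],"angular":[0,0,0],"claw":-0.3},{"dp":[0,-0.1,0.45],"angular":[0,0,0],"claw":-0.1},{"dp":[0,-0.28,0.52],"angular":[0,0,0],"claw":-0.1},{"dp":[0,-0.47,0.56],"angular":[0,0,0],"claw":-0.1}]'
python3 -m pendant '[{"dp":[0,-0.19,0],"angular":[0,0,0],"claw":-0.1},{"dp":[0,-0.38,0],"angular":[0,0,0],"claw":-0.1},{"dp":[-0.01,-0.56,0],"angular":[0,0,0],"claw":-0.1},{"dp":[-0.03,-0.72,0],"angular":[0,0,0],"claw":-0.1},{"dp":[-0.06,-0.86,0],"angular":[0,0,0],"claw":-0.1}]'
python3 - <<'E'
from h import *
s=snap('top','top1'); snap('wrist','wr1'); P=cloud(s)
m=np.zeros((480,640),bool); m[190:285,205:325]=1
z=P[...,2]; L=m&(z>.06)&(z<.085); q=P[L]; print('lid z',np.median(q[:,2]),q[:,2].std()); 
r=cv2.minAreaRect(q[:,:2].astype(np.float32)); print(r)
A=np.c_[q[:,:2],np.ones(len(q))]; print(np.linalg.lstsq(A,q[:,2],rcond=None)[0])
T=m&(z>.095); print('spindle top',P[T].mean(0),T.sum(),np.argwhere(T).mean(0))
o=np.zeros((480,800,3),np.uint8)
a=cv2.resize(s['image'][190:290,210:320],None,fx=4.3,fy=4.3,interpolation=cv2.INTER_CUBIC)[:480,:480,::-1]
cv2.imwrite('pics/c1.png',np.hstack([a[:430,:430],cv2.resize(load('wr1')['image'],(370,278))[:,:,::-1].copy() if 0 else np.vstack([cv2.resize(load('wr1')['image'],(370,278))[:,:,::-1],np.zeros((152,370,3),np.uint8)])]))
E
```

```text
t: 5.1
eef_pos: [0.4913, -0.0903, 0.2227]
ee_rot: [3.128, 0.276, 0.008]
force: [1.0, -0.7, 0.2]
gripper_width: 0.0302
grip_force: 0.0
t: 5.6
eef_pos: [0.4744, -0.3073, 0.2196]
ee_rot: [3.13, 0.269, 0.0]
force: [-0.2, 0.7, -0.1]
gripper_width: 0.0414
grip_force: 0.0
lid z 0.07227186578208544 0.002699947782974916
((0.5640771985054016, 0.043028637766838074), (0.24413590133190155, 0.24595436453819275), 10.445420265197754)
[ 0.00119727 -0.000525    0.07160843]
spindle top [0.56317935 0.04276275 0.10417454] 30 [235.8        264.23333333]
```

View pics/c1.png

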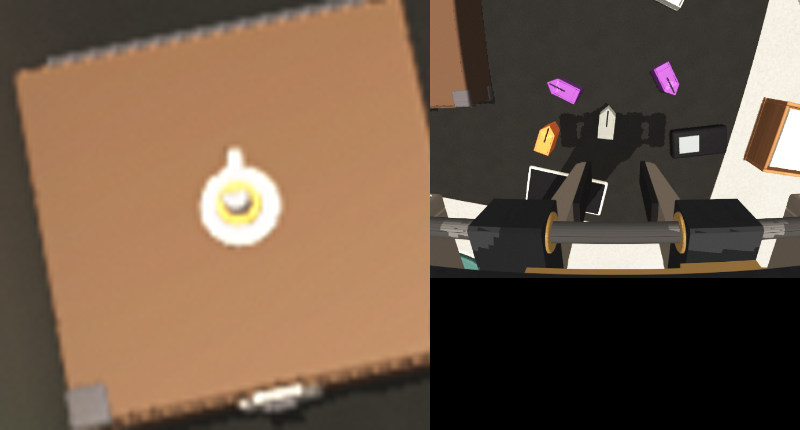

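The crop shows the lid flat and shut. The tooth tip is at crop (234,150), and the disc is centred near (240,206) with the spindle end at (238,200). The wrist view shows the grey knob ahead of the open fingers with its nose forward.

```bash
python3 - <<'E'
from h import *
s=load('top1')
c=lambda x,y,z: w(s,210+(x+.5)/4.3-.5,190+(y+.5)/4.3-.5,z=z)
t=c(234,150,.074);d=c(240,206,.076);sp=c(238,200,.106)
print('tooth',t,'disc',d,'sp',sp,'ang',np.arctan2(*(t-d)[[1,0]]),np.linalg.norm((t-d)[:2]))
im=s['image'].astype(int); m=np.zeros((480,640),np.uint8)
k=(im.min(2)>130); m[215:252,248:285]=k[215:252,248:285]
ys,xs=np.nonzero(m); Q=np.array([w(s,x,y,z=.076)[:2] for x,y in zip(xs,ys)])
print('white bbox',Q.min(0),Q.max(0),len(Q))
# wrist: knob top
s=load('wr1'); P=cloud(s); im=s['image'].astype(int); print('cam',s['xyz'])
m=np.zeros((480,640),np.uint8); m[170:250,275:330]=1
g=(m>0)&(abs(im[...,0]-im[...,2])<30)&(P[...,2]>.034)&(P[...,2]<.044)&(im.min(2)>70)
q=P[g]; print('top pts',len(q),q.mean(0)); r=cv2.minAreaRect(q[:,:2].astype(np.float32)); print(r); box=cv2.boxPoints(r);print(box)
tip=q[np.argmax(q[:,0])]; print('tip',tip)
c0=q[q[:,0]<q[:,0].min()+.035]; u=[]
for a in np.arange(q[:,0].min()+.004,q[:,0].min()+.032,.004):
    y=q[abs(q[:,0]-a)<.002][:,1]; u.append((a,(y.min()+y.max())/2,y.max()-y.min()))
u=np.array(u);print(u); 
print(get_obs()['eef_pos'])
E
```

```text
tooth [0.60048769 0.04623533 0.074     ] disc [0.56506339 0.04270162 0.076     ] sp [0.56185022 0.04072777 0.106     ] ang 0.09942471219063696 0.03560011205951533
white bbox [0.54234806 0.01785052] [0.60139844 0.06716451] 283
cam [ 0.54928034 -0.29973698  0.37961209]
top pts 1249 [ 0.46894571 -0.29926124  0.03913614]
((0.4712512493133545, -0.2991068959236145), (0.05073932930827141, 0.025925781577825546), 2.9428608417510986)
[[ 0.44524953 -0.28746358]
 [ 0.44658056 -0.31335518]
 [ 0.49725297 -0.31075022]
 [ 0.49592194 -0.2848586 ]]
tip [ 0.49659623 -0.29797508  0.04033496]
[[ 0.44989176 -0.30041777  0.025259  ]
 [ 0.45389176 -0.30006166  0.02566282]
 [ 0.45789176 -0.299764    0.02593262]
 [ 0.46189176 -0.29962686  0.02509104]
 [ 0.46589176 -0.29939221  0.02606218]
 [ 0.46989176 -0.29902823  0.02552285]
 [ 0.47389176 -0.29909378  0.02564523]]
[ 0.47246754 -0.31097248  0.21924959]
```

```bash
python3 -m pendant '[{"dp":[-0.035,0.046,-0.1],"angular":[0,0,-0.05],"claw":-0.05},{"dp":[-0.035,0.046,-0.22],"angular":[0,0,-0.075],"claw":-0.05},{"dp":[-0.035,0.046,-0.34],"angular":[0,0,-0.075],"claw":-0.05},{"dp":[-0.035,0.046,-0.48],"angular":[0,0,-0.075],"claw":-0.05},{"dp":[-0.035,0.046,-0.5],"angular":[0,0,-0.075],"claw":-0.05}]'
python3 - <<'E'
from h import *
s=snap('wrist','wr2'); P=cloud(s); im=s['image'].astype(int)
o=get_obs(); print(o['eef_pos'],o['ee_rot'],o['gripper_width'])
g=(abs(im[...,0]-im[...,2])<30)&(P[...,2]>.034)&(P[...,2]<.044)&(im.min(2)>70)&(abs(P[...,0]-.47)<.04)&(abs(P[...,1]+.3)<.02)
q=P[g]; print(len(q),q.min(0),q.max(0)); print(cv2.minAreaRect(q[:,:2].astype(np.float32)))
E
```

```text
t: 6.2
eef_pos: [0.4638, -0.2911, 0.0912]
ee_rot: [-3.136, -0.088, 0.01]
force: [-0.4, 0.8, -0.3]
gripper_width: 0.0437
grip_force: 0.0
[ 0.46469333 -0.2917057   0.09244566] [-3.13714529 -0.08810906  0.00682122] 0.043639245696384735
3006 [ 0.44581793 -0.3133864   0.03402115] [ 0.49717982 -0.28608542  0.04134401]
((0.4716671109199524, -0.2995474636554718), (0.05115218833088875, 0.02552470564842224), 3.058465003967285)
```

View pics/wr2.png

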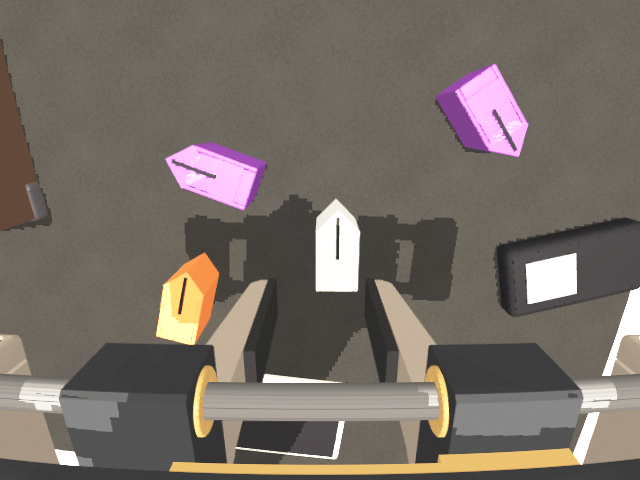

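The knob is at (337,250), right of the finger midline and square to the fingers. I'll shift 8 mm in -y, go down and grip.

```bash
python3 -m pendant '[{"dp":[-0.003,-0.031,-0.04],"angular":[0,0,0],"claw":-0.05},{"dp":[-0.003,-0.031,-0.1],"angular":[0,0,0],"claw":-0.05},{"dp":[-0.003,-0.031,-0.17],"angular":[0,0,0],"claw":-0.05},{"dp":[-0.003,-0.031,-0.24],"angular":[0,0,0],"claw":-0.05},{"dp":[-0.003,-0.031,-0.296],"angular":[0,0,0],"claw":-0.05}]'
python3 -m pendant '[{"dp":[0,0,0],"angular":[0,0,0],"claw":-0.05},{"dp":[0,0,0],"angular":[0,0,0],"claw":-1},{"dp":[0,0,0],"angular":[0,0,0],"claw":-1},{"dp":[0,0,0],"angular":[0,0,0],"claw":-1},{"dp":[0,0,0],"angular":[0,0,0],"claw":-1}]' 50
```

```text
t: 6.75
eef_pos: [0.4655, -0.3016, 0.0202]
ee_rot: [3.14, 0.086, 0.001]
force: [-0.1, -0.1, 0.4]
gripper_width: 0.0436
grip_force: 0.0
t: 7.25
eef_pos: [0.466, -0.3015, 0.0217]
ee_rot: [3.139, 0.087, 0.002]
force: [0.3, 0.4, 2.2]
gripper_width: 0.0257
grip_force: 50.0
```

```bash
python3 -m pendant '[{"dp":[0,0,0.1],"angular":[0,0,0],"claw":-1},{"dp":[0,0,0.28],"angular":[0,0,0],"claw":-1},{"dp":[0,0,0.47],"angular":[0,0,0],"claw":-1},{"dp":[0.02,0.12,0.6],"angular":[0,0,0],"claw":-1},{"dp":[0.04,0.3,0.7],"angular":[0,0,0],"claw":-1}]'
python3 -m pendant '[{"dp":[0.02,0.17,0],"angular":[0,0,0],"claw":-1},{"dp":[0.04,0.36,0],"angular":[0,0,0.02],"claw":-1},{"dp":[0.08,0.55,0],"angular":[0,0,0.03],"claw":-1},{"dp":[0.11,0.74,0],"angular":[0,0,0.03],"claw":-1},{"dp":[0.14,0.9,0],"angular":[0,0,0.03],"claw":-1}]'
python3 -m pendant '[{"dp":[0,0.17,0],"angular":[0,0,0],"claw":-1},{"dp":[0,0.17,0],"angular":[0,0,0],"claw":-1},{"dp":[0,0.17,0],"angular":[0,0,0],"claw":-1},{"dp":[0,0.17,0],"angular":[0,0,0],"claw":-1},{"dp":[0,0.17,0],"angular":[0,0,0],"claw":-1}]'
python3 - <<'E'
from h import *
s=snap('wrist','wr3'); o=get_obs(); print(o['eef_pos'],o['ee_rot'],o['gripper_width'],s['xyz'])
E
```

```text
t: 7.75
eef_pos: [0.4756, -0.2297, 0.1979]
ee_rot: [3.138, 0.078, 0.005]
force: [0.6, 0.3, -1.6]
gripper_width: 0.026
grip_force: 50.0
t: 8.25
eef_pos: [0.51, -0.0, 0.1955]
ee_rot: [-3.137, -0.163, -0.001]
force: [-0.1, 0.1, -0.5]
gripper_width: 0.0254
grip_force: 50.0
t: 8.75
eef_pos: [0.5101, 0.0381, 0.1949]
ee_rot: [3.137, 0.156, -0.0]
force: [0.4, -0.8, -1.4]
gripper_width: 0.0259
grip_force: 50.0
[0.51017234 0.0381965  0.19496501] [ 3.13712868e+00  1.56402490e-01 -1.81898533e-04] 0.02580952987994696 [0.5881395  0.046785   0.35530579]
```

View pics/wr3.png

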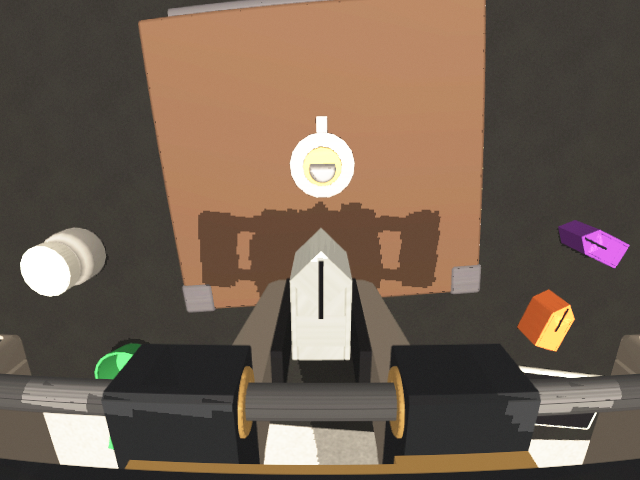

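The wrist view shows the knob gripped with its nose at (321,230), the disc at about (322,165), the tooth tip at (321,117) and the shaft end at (322,173). Tooth and nose are nearly parallel already.

```bash
python3 - <<'E'
from h import *
s=load('wr3'); im=s['image'].astype(int); P=cloud(s)
m=np.zeros((480,640),np.uint8); roi=im[105:205,280:365]; m[105:205,280:365]=(roi[...,2]>150)|((roi[...,1]>140))
ys,xs=np.nonzero(m); Q=np.array([w(s,x,y,z=.076)[:2] for x,y in zip(xs,ys)])
cs=max(cv2.findContours(m,cv2.RETR_EXTERNAL,cv2.CHAIN_APPROX_NONE)[0],key=len)[:,0]
C=np.array([w(s,x,y,z=.076)[:2] for x,y in cs]);
from scipy.optimize import least_squares
c=np.array([.565,.0425])
for _ in range(5):
    r=np.linalg.norm(C-c,axis=1); k=abs(r-.024)<.004
    c=least_squares(lambda p:np.linalg.norm(C[k]-p[:2],axis=1)-p[2],[*c,.024]).x; R=c[2]; c=c[:2]
d=Q-c; r=np.linalg.norm(d,axis=1); t=d[(r>.027)&(r<.038)]; tm=t.mean(0)
print('disc',c,R,'tooth ang',np.arctan2(tm[1],tm[0]),len(t))
zz=P[...,2]; T=(zz>.1)&(zz<.115)&(np.hypot(P[...,0]-c[0],P[...,1]-c[1])<.02); print('shaft top',P[T].mean(0),P[T].min(0),P[T].max(0),T.sum())
print('lid z',w(s,400,150)[2],w(s,220,150)[2],w(s,400,40)[2])
# knob
kz=w(s,310,300)[2]; print('knob top z',kz)
g=(abs(zz-kz)<.004)&(np.hypot(P[...,0]-.515,P[...,1]-.04)<.045)&(im.min(2)>100); g[:225]=0; g[362:]=0; g[:,:285]=0; g[:,358:]=0
q=P[g]; print(cv2.minAreaRect(q[:,:2].astype(np.float32)),q.min(0),q.max(0))
for a,b in [((321,265),(321,316))]:
    A=w(s,*a,z=kz);B=w(s,*b,z=kz);print('line',A,B,np.arctan2(*(A-B)[[1,0]]))
E
```

```text
disc [0.56252078 0.04329948] 0.023844160823170858 tooth ang 0.10794507470637504 144
shaft top [0.56007277 0.04302843 0.10635221] [0.5530193  0.03448219 0.10002184] [0.56564785 0.05204756 0.10878117] 403
lid z 0.07347479222713327 0.07301291852819902 0.0733639162680742
knob top z 0.2128838802578568
((0.5153961777687073, 0.039740532636642456), (0.051844168454408646, 0.026156891137361526), 6.074676513671875) [0.48935626 0.02437079 0.20889232] [0.54118684 0.05365982 0.21462357]
line [0.53535    0.04136688 0.21288388] [0.5124821  0.03908655 0.21288388] 0.09938907134815479
```

```bash
python3 -m pendant '[{"dp":[0.06,0.005,0],"angular":[0,0,0],"claw":-1},{"dp":[0.13,0.01,0],"angular":[0,0,0],"claw":-1},{"dp":[0.218,0.017,0],"angular":[0,0,0],"claw":-1},{"dp":[0.218,0.017,0],"angular":[0,0,0],"claw":-1},{"dp":[0.218,0.017,-0.06],"angular":[0,0,0],"claw":-1}]'
python3 -m pendant '[{"dp":[0,0,-0.06],"angular":[0,0,0],"claw":-1},{"dp":[0,0,-0.12],"angular":[0,0,0],"claw":-1},{"dp":[0,0,-0.18],"angular":[0,0,0],"claw":-1},{"dp":[0,0,-0.18],"angular":[0,0,0],"claw":-1},{"dp":[0,0,-0.18],"angular":[0,0,0],"claw":-1}]'
python3 - <<'E'
from h import *
o=get_obs(); print(o['eef_pos'],o['ee_rot'],o['force'])
s=snap('wrist','wr4'); a=s['image'][80:400,200:440][:,:,::-1]
b=snap('scene','sc4')['image'][170:290,320:460][:,:,::-1]
cv2.imwrite('pics/c4.png',np.hstack([cv2.resize(a,(420,560)),cv2.resize(cv2.resize(b,(380,326)),(380,560))]))
E
```

```text
t: 9.3
eef_pos: [0.5656, 0.0435, 0.1808]
ee_rot: [3.138, 0.159, 0.005]
force: [-0.6, -0.6, -0.8]
gripper_width: 0.0256
grip_force: 50.0
t: 9.8
eef_pos: [0.5643, 0.0442, 0.1344]
ee_rot: [-3.137, -0.161, 0.002]
force: [0.6, -0.1, 0.5]
gripper_width: 0.0253
grip_force: 50.0
[0.56432773 0.04417373 0.13441337] [-3.13736199e+00 -1.60965214e-01  1.80370358e-03] [ 0.64158845 -0.13045912  0.51866154]
```

View pics/c4.png

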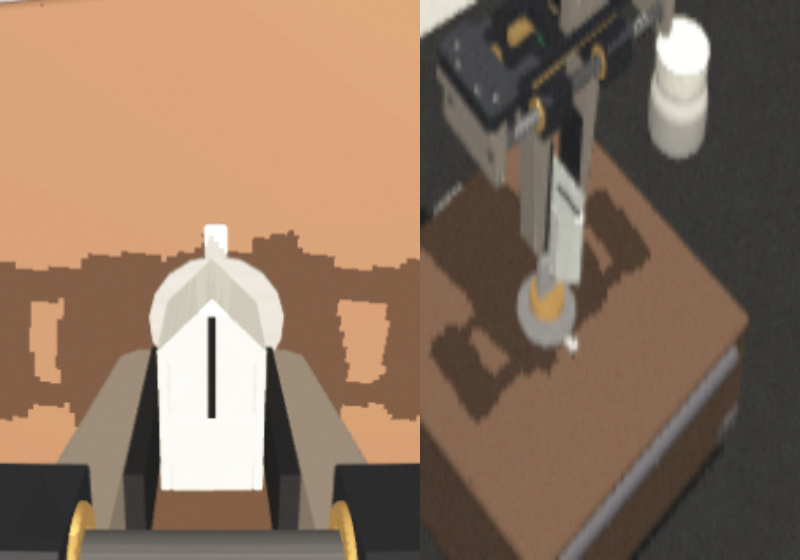

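The wrist crop shows the nose line at crop x≈212 with the disc and tooth at ≈216. I'll measure the sideways offset.

```bash
python3 - <<'E'
from h import *
s=load('wr4'); P=cloud(s)
f=lambda x,y:(200+(x+.5)/1.75-.5, 80+(y+.5)/1.75-.5)
l=w(s,*f(150,318),z=.076);r=w(s,*f(283,318),z=.076);c=(l+r)/2;t=w(s,*f(216,226),z=.076)
print('disc edges',l,r,c,np.linalg.norm(l-r),'tooth',t)
kz=w(s,*f(190,400))[2]; print('kz',kz)
q=[w(s,*f(x,y),z=kz) for x,y in((212,300),(212,416),(158,489),(264,489),(158,349),(265,347))]
print(np.array(q))
bk=(q[2]+q[3])/2; u=np.array([np.cos(.106),np.sin(.106),0]); print('axis',bk+.018*u, 'tip',q[0], 'tip-33',q[0]-.033*u)
n=np.array([-np.sin(.106),np.cos(.106)])
print('lateral disc/tooth/knob', n@c[:2], n@t[:2], [n@a[:2] for a in (q[0],q[1],bk,(q[4]+q[5])/2)])
print('tooth-35',t-.035*u, get_obs()['eef_pos'])
E
```

```text
disc edges [0.56121425 0.06668083 0.076     ] [0.56601818 0.01984741 0.076     ] [0.56361622 0.04326412 0.076     ] 0.04707915288995135 tooth [0.59658773 0.04688603 0.076     ]
kz 0.15187034426121548
[[0.59522184 0.04811859 0.15187034]
 [0.56570859 0.04508902 0.15187034]
 [0.54368328 0.05656092 0.15187034]
 [0.54642799 0.02988674 0.15187034]
 [0.58187642 0.05948486 0.15187034]
 [0.58494257 0.03457676 0.15187034]]
axis [0.5629546  0.04512826 0.15187034] tip [0.59522184 0.04811859 0.15187034] tip-33 [0.56240706 0.04462714 0.15187034]
lateral disc/tooth/knob -0.016610213125979628 -0.01649707006145575 [np.float64(-0.015126911308753484), np.float64(-0.015016928933345088), np.float64(-0.014686538513492256), np.float64(-0.014958822633464593)]
tooth-35 [0.56178418 0.04318297 0.076     ] [0.56513119 0.04425706 0.1354928 ]
```

```bash
python3 -m pendant '[{"dp":[0,-0.006,0],"angular":[0,0,0],"claw":-1},{"dp":[0,-0.006,-0.012],"angular":[0,0,0],"claw":-1},{"dp":[0,-0.006,-0.024],"angular":[0,0,0],"claw":-1},{"dp":[0,-0.006,-0.036],"angular":[0,0,0],"claw":-1},{"dp":[0,-0.006,-0.048],"angular":[0,0,0],"claw":-1}]'
```

```text
t: 10.4
eef_pos: [0.5646, 0.0426, 0.1227]
ee_rot: [3.137, 0.161, -0.0]
force: [-0.4, 0.4, -0.9]
gripper_width: 0.0257
grip_force: 50.0
```

```bash
python3 -m pendant '[{"dp":[0,0,-0.006],"angular":[0,0,0],"claw":-1},{"dp":[0,0,-0.012],"angular":[0,0,0],"claw":-1},{"dp":[0,0,-0.018],"angular":[0,0,0],"claw":-1},{"dp":[0,0,-0.018],"angular":[0,0,0],"claw":-1},{"dp":[0,0,-0.018],"angular":[0,0,0],"claw":-1}]'
```

```text
t: 10.9
eef_pos: [0.5647, 0.0426, 0.1185]
ee_rot: [3.137, 0.161, -0.0]
force: [0.3, -0.6, -0.4]
gripper_width: 0.0257
grip_force: 50.0
```

```bash
python3 -m pendant '[{"dp":[0,0,-0.01],"angular":[0,0,0],"claw":-1},{"dp":[0,0,-0.02],"angular":[0,0,0],"claw":-1},{"dp":[0,0,-0.03],"angular":[0,0,0],"claw":-1},{"dp":[0,0,-0.036],"angular":[0,0,0],"claw":-1},{"dp":[0,0,-0.036],"angular":[0,0,0],"claw":-1}]'
```

```text
t: 11.4
eef_pos: [0.5645, 0.0426, 0.1091]
ee_rot: [3.137, 0.161, -0.001]
force: [-0.4, -0.2, -1.7]
gripper_width: 0.0255
grip_force: 50.0
```

```bash
python3 -m pendant '[{"dp":[0,0,-0.006],"angular":[0,0,0],"claw":-1},{"dp":[0,0,-0.012],"angular":[0,0,0],"claw":-1},{"dp":[0,0,-0.016],"angular":[0,0,0],"claw":-1},{"dp":[0,0,-0.016],"angular":[0,0,0],"claw":-1},{"dp":[0,0,-0.016],"angular":[0,0,0],"claw":-1}]' 60
```

```text
t: 11.9
eef_pos: [0.5648, 0.0426, 0.1059]
ee_rot: [3.137, 0.161, 0.001]
force: [-1.5, -0.9, 4.9]
gripper_width: 0.0257
grip_force: 60.0
```

Touching the collar spring at 4.9 N. I'll keep pushing in small steps to the stop.

```bash
python3 -m pendant '[{"dp":[0,0,-0.004],"angular":[0,0,0],"claw":-1},{"dp":[0,0,-0.008],"angular":[0,0,0],"claw":-1},{"dp":[0,0,-0.012],"angular":[0,0,0],"claw":-1},{"dp":[0,0,-0.012],"angular":[0,0,0],"claw":-1},{"dp":[0,0,-0.012],"angular":[0,0,0],"claw":-1}]'
```

```text
t: 12.4
eef_pos: [0.5649, 0.0426, 0.1031]
ee_rot: [3.137, 0.161, 0.001]
force: [-2.6, 0.2, 8.1]
gripper_width: 0.0253
grip_force: 60.0
```

```bash
python3 -m pendant '[{"dp":[0,0,-0.004],"angular":[0,0,0],"claw":-1},{"dp":[0,0,-0.008],"angular":[0,0,0],"claw":-1},{"dp":[0,0,-0.008],"angular":[0,0,0],"claw":-1},{"dp":[0,0,-0.008],"angular":[0,0,0],"claw":-1},{"dp":[0,0,-0.008],"angular":[0,0,0],"claw":-1}]'
```

```text
t: 12.9
eef_pos: [0.5649, 0.0426, 0.1015]
ee_rot: [3.137, 0.161, 0.001]
force: [-3.9, 0.3, 11.3]
gripper_width: 0.0258
grip_force: 60.0
```

```bash
python3 -m pendant '[{"dp":[0,0,-0.004],"angular":[0,0,0],"claw":-1},{"dp":[0,0,-0.006],"angular":[0,0,0],"claw":-1},{"dp":[0,0,-0.006],"angular":[0,0,0],"claw":-1},{"dp":[0,0,-0.006],"angular":[0,0,0],"claw":-1},{"dp":[0,0,-0.006],"angular":[0,0,0],"claw":-1}]'
```

```text
t: 13.4
eef_pos: [0.565, 0.0426, 0.1014]
ee_rot: [3.137, 0.161, 0.001]
force: [-6.8, -0.5, 21.2]
gripper_width: 0.0256
grip_force: 60.0
```

It's at a hard stop: force rose 10 N with no travel, after about 6 mm of collar travel. A last check.

```bash
python3 - <<'E'
from h import *
s=snap('wrist','wr5'); b=snap('scene','sc5')
print('knob top z',[w(s,x,y)[2] for x,y in((310,290),(310,310),(330,300))],'lid',w(s,420,150)[2])
o=get_obs();print(o['eef_pos'],o['force'])
a=s['image'][60:400,200:440][:,:,::-1]
cv2.imwrite('pics/c5.png',np.hstack([cv2.resize(a,(400,567)),cv2.resize(b['image'][170:290,340:425][:,:,::-1],(400,567))]))
E
```

```text
knob top z [np.float64(0.11929075074376272), np.float64(0.11931039530332374), np.float64(0.11876825607424632)] lid 0.0729762403451342
[0.56497674 0.04265964 0.10138568] [-6.63476809 -0.99317869 20.15561584]
```

View pics/c5.png

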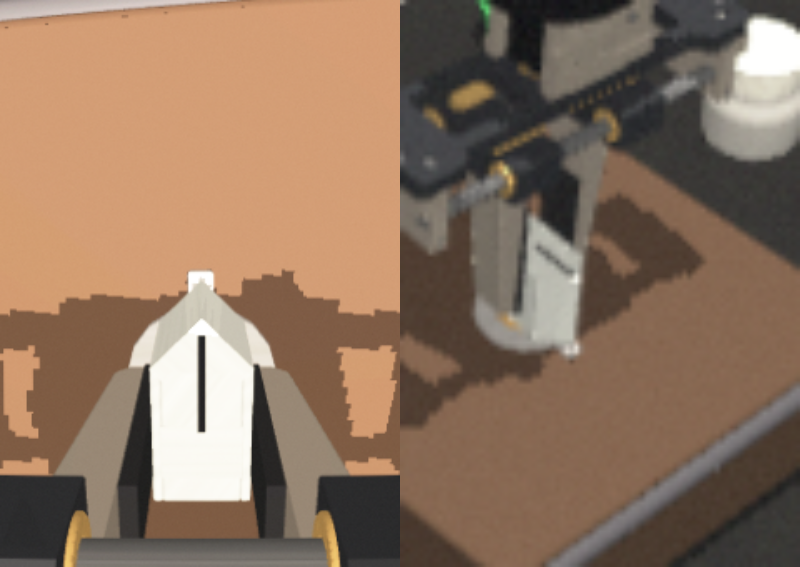

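The nose at (201,283) is in line with the tooth at (201,278). The knob's top is 46 mm above the lid, which is exactly the home height.

```bash
python3 -c "
from cell import close_job; print(close_job())"
```

```text
the job is handed in; nothing more can be done
None
```

I pressed the lid shut past its catch, then put the knob on the spindle with its nose in line with the tooth, and handed in at about 13.5 s with the arm still gripping it and pressing it fully down (about 20 N against the stop); I did not touch the bystanders.

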